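# Turn the back-to-front battery pack round in its charging cradle

## Robot

A 6-joint arm with a two-finger parallel gripper is mounted at the origin on the work surface. World frame = base frame: x ahead of the robot, y to its left, z up, the work surface at z = 0. Lengths are in mm, angles in rad, forces in N, time in s.
With the tool pointing down it reaches from about 300 to 875 mm from the base axis. Payload 4.2 kg.
Tool frame: the origin (TCP) lies on the mounting face of the last link; the fingertips stand 173 mm ahead of it and the grasp point (between the pads) lies 155 mm ahead of it; z points along the fingers, y is the line along which they close (so a half turn about z gives the same grasp; the last joint's range is limited). The gripper opens to 85 mm and grips with 20 to 120 N. Pads are 22 mm wide; open, the fingers measure 114 mm over their backs; the gripper's body (76 mm by 85 mm) begins 54 mm behind the grasp point. The pads swing forward as they close: fully open they stand 13 mm farther back than shut.
Start: joints at [-1.188, 0.32, 1.565, -0, 1.257, -0.02], TCP at [225.396, -528.98, 404.738] pointing down, gripper open.
Joint ranges: [-3.11, 3.11], [-0.84, 2.01], [0.21, 2.61], [-1.34, 4.49], [0.05, 2.63], [-2.56, 2.56]. Speed limits (rad/s): [2.57, 2.57, 3.14, 3.14, 3.14, 3.14].

## Interface

Orientations are given as a unit quaternion [w, x, y, z].
In Python, from station import * gives the robot as it stands.
- The arm moves only by the tool carry_out, never from a script. Its argument "series" is a list of rows, each a list of 6 numbers: the shift along the tool's x, y, z in mm, then the turn, a rotation vector about the tool's x, y, z in degrees. In form: [[x, y, z, rx, ry, rz], ...]. A call has 1 to 8 rows; each row shifts and turns the commanded pose from where the row before left it, along the tool's axes as they then stand; what a row does not reach is not made up. A row lasts 1/10 s, in which the tool goes at most 50 mm and 8.59 degrees, less where a joint would pass 70% of its speed; a pose out of reach is approached as far as the arm can. A call with a gripper value outside its range is refused whole. "fingers" is the opening in per cent of the stroke, from 0 (shut) to 100 (fully open), set as the call begins (left out, the last holds). The fingers move at their own pace and stop on an object; "squeeze" is the grip in N (left out, the last holds). Time passes only in rows, so rows that do not move let the fingers close. It gives the time, the measured TCP pose, the force, the opening and the grip force at its end, in the units of the state.
- read_state(): the state, without advancing time (a new reading comes with each control period).
- camera(name): name is "scene" or "side" or "wrist"; returns a dict with "pixels" (420x560x3 uint8, red, green, blue), "z_map" (420x560 float32, mm along the optical axis (not along the pixel's ray), 0 where there is no reading), "intrinsics" (3x3 intrinsics, pixels), "position" and "orientation" of the camera in the world. Camera axes: x right, y down, z forward; pixel columns grow to the right and rows downward; lengths in mm; the calibration is good to about 2 mm. A picture is of the moment at which its call begins.
- finish_job(): hands the job in; it is judged then, once.
Trained networks look in the newest picture that a camera, given by its name, has taken for a name from the list of things; names that differ only in an ending like _2 or _b are one class to them, and where a whole thing is asked for, a point or a joint stands for the part that bears it (a point fixed in the world has none). Each returns a list of dicts, best first, with "conf" (0 to 1); they miss things now and then, are a little off and sometimes report something else, mostly with a low value. They report only what shows in the picture. A call takes as long as a camera call. They do not tell look-alikes from the thing itself.
- silhouettes(camera, name): "mask" (420x560 bool, what is visible of it) and "bbox" ([left, top, right, bottom] in pixels, round what is visible of it).
The state is a dict: "time_s": time; "joint_positions": joint angles; "joint_velocities": joint speeds; "joint_torque": joint torques, N m; "ee_pos": TCP position; "tool_rot": TCP orientation; "wrist_force": force on the tool from outside, world axes, zero at the start; "torque": the same for the moment, N m; "grip_width": opening from 0.0 (shut) to 1.0 (fully open); "grip_force": force on a finger pad.
Only numpy, scipy, OpenCV 4.12 (cv2) and the standard library are available. Lean on these libraries where they do the work, as an engineer would, in place of code of your own. Each camera call takes 0.05 s, during which the arm holds its last target. There are 200 camera calls.

## Task

The scale's battery pack has been put in its charging cradle back to front, with a steel calibration weight parked on top of it. First stand the weight upright on the scale's pan and let go of it; then lift the pack clear of the cradle, turn it half a turn and seat it again fully home, its stepped contact end at the cradle's terminal block. Do not drop or tip the pack or the weight, and leave the jar, the pipe offcut and the pipe fitting undisturbed.

Things in the scene. Friction and masses are not known exactly. Their poses are not given: they have to be found in the camera images.
- cradle: Grey charging cradle, fixed, left or right of centre, +x roughly to the robot's left (25 deg). Origin: underside centre, on the bench. Open well 133 mm (x) by 69 (y), 1.5 mm play a side; floor 6 mm up, upright walls to 34 mm, then a flared lead-in lip, 7 mm wide, to 46 mm. Outside 159 x 97 mm. Black terminal block with brass strips (x 75 to 101, 70 wide, 60 high) outside the +x end only.
- terminal (a point): Point at the middle of the cradle well's +x end (66.5 mm from its centre), 46 mm above the bench, at the terminal block: where the pack's contact end must finally be.
- pack_center (a point): Centre, half-way up, of the black battery pack's block: 130 mm (x) by 66 (y) by 50 high, 0.4 to 0.6 kg. Its last 16 mm at its own +x end are stepped down to 38 mm high, with two brass contacts. A grip rib crosses its top. At the start it is seated in the cradle with its x opposite to the cradle's. Seated, this point is 31 mm above the bench and the block's top 56 mm, above the lip.
- pack_rib (a point): Centre of the pack's grip rib, 48 mm above the pack centre. The rib is 14 mm thick along the pack's x, 50 mm long along its y, and stands 34 mm above the block's top at mid-length (rib top 84 mm above the pack's underside).
- pack_contact (a point): Top edge of the pack's contact step at the middle of its end face: 65 mm from the pack centre along its x, 38 mm above its underside.
- weight_center (a point): Centre, half-way up, of the steel calibration weight, 62 mm high: a cylinder 36 mm in diameter and 45 mm high, then a thin neck and a 22 mm knob. 0.32 to 0.48 kg. At the start it stands on the pack's top beside the rib, on the half without the contact step, its axis 32 to 42 mm from the rib's middle plane.
- pan (a point): Centre of the top of the scale's flat steel pan, 115 mm above the bench: 220 mm along its x, 290 mm along its y, z up. The white scale and its pan do not move; its keypad front (95 mm high) reaches 210 mm from this point to -x, towards the robot. It stands on the other side of the centre line from the cradle.
- jar_center (a point): Bystander: centre, half-way up, of a glass jar with a steel cap, 56 mm in diameter, 75 mm high, standing on the pan.
- pipe_center (a point): Bystander: centre, half-way up, of a loose white pipe offcut standing on end, 60 mm in diameter, 140 mm high, close beside one long side of the cradle: within the sweep of the pack's corners if the pack is turned low on the spot, so turn it above the pipe or elsewhere.
- fitting_center (a point): Bystander: centre, half-way up, of a loose brass pipe fitting standing on end, 52 mm in diameter, 62 mm high, close beside the cradle's other long side.
Mind the look-alikes: they are no part of the job. Of the things that look like the part that bears weight_center, the largest one is meant.

How it is judged (in metres and radians):
On the way, in this order (a step that is already met when the one before it is completed fails the run):
1. the weight stands upright on the scale's pan, let go and at rest, the pack still in the cradle (z of weight_center in the frame of pan between 0.027 and 0.036 m and x of weight_center in the frame of pan between -0.105 and 0.105 m and y of weight_center in the frame of pan between -0.14 and 0.14 m and angle between weight_center's own z axis and vertical below 0.08 rad and contact force between the fingers and weight below 0.2 N and linear speed of weight below 0.03 m/s and z of pack_center in the frame of cradle below 0.045 m), for 0.2 s.
2. the pack is lifted clear of the cradle (underside above its 46 mm lip) (z of pack_center in the frame of cradle above 0.071 m), for 0.1 s.
At the end, for the whole second after the job is handed in: Weight upright (0.08 rad) on the pan; pack fully down in the cradle (centre 28 to 34 mm above the bench, level within 0.04 rad, centred within 5 mm, aligned within 0.07 rad), its contact point over 60 mm from the cradle centre on the terminal side; both at rest (z of weight_center in the frame of pan between 0.027 and 0.036 m and x of weight_center in the frame of pan between -0.105 and 0.105 m and y of weight_center in the frame of pan between -0.14 and 0.14 m and angle between weight_center's own z axis and vertical below 0.08 rad and z of pack_center in the frame of cradle between 0.028 and 0.034 m and angle between pack_center's own z axis and vertical below 0.04 rad and x of pack_contact in the frame of cradle above 0.06 m and horizontal distance between pack_center and cradle below 0.005 m and angle between the x axis of pack_center and the x axis of cradle, either way round below 0.07 rad and linear speed of each of pack, weight below 0.02 m/s); the robot touches nothing.
It fails at once if the jar is pushed more than 20 mm or tipped more than 0.3 rad (distance of jar_center from where it was at the start of the episode above 0.02 m or angle between jar_center's own z axis and vertical above 0.3 rad).
It fails at once if the pipe offcut is pushed more than 20 mm or tipped more than 0.3 rad (distance of pipe_center from where it was at the start of the episode above 0.02 m or angle between pipe_center's own z axis and vertical above 0.3 rad).
It fails at once if the pipe fitting is pushed more than 20 mm or tipped more than 0.3 rad (distance of fitting_center from where it was at the start of the episode above 0.02 m or angle between fitting_center's own z axis and vertical above 0.3 rad).
It fails at once if the weight or the pack is tipped (more than 0.8 rad) (angle between any of weight_center, pack_center's own z axis and vertical above 0.8 rad).
It fails at once if the weight or the pack is dropped (faster than 0.6 m/s with no finger on it) ((linear speed of weight above 0.6 m/s and contact force between the fingers and weight below 0.01 N) or (linear speed of pack above 0.6 m/s and contact force between the fingers and pack below 0.01 N)).
It also fails if it takes over 72 s, if anything falls off the work surface, if the arm or the gripper's body presses on something with over 40 N, if the wrist force passes 120 N, or if a joint passes its speed limit or range.

## Working session

There is one attempt and no reset: what is moved stays moved. The work goes in short steps, Python scripts to look and compute and a tool call to move; the robot and the scene stay as the last step left them, time stands still between calls to the robot, and variables do not carry over. Pictures are saved under pics/ and viewed, at most 10 in all, crops included, and the job is handed in when it is done.

Besides the shell and the picture viewer there is one more tool, called after "Call:" as name([rows], argument=value, ...), one row to a line, values as JSON. carry_out: Moves the arm, as the interface text tells. Its arguments: {"type":"object","properties":{"series":{"type":"array"},"fingers":{"type":"number"},"squeeze":{"type":"number"}},"required":["series"]}

```bash
ls; mkdir -p pics
cat > h.py <<'E'
from station import *
import numpy as np, cv2
from scipy.spatial.transform import Rotation as R
def rot(q): return R.from_quat([q[1],q[2],q[3],q[0]])
def cloud(c):
    K=np.array(c["intrinsics"]); z=c["z_map"]; v,u=np.mgrid[:420,:560]
    p=np.stack([(u-K[0,2])/K[0,0]*z,(v-K[1,2])/K[1,1]*z,z],-1)
    return p@rot(c["orientation"]).as_matrix().T+np.array(c["position"])
def save(c,n): cv2.imwrite("pics/"+n+".png",c["pixels"][:,:,::-1])
def axes():
    s=read_state(); return np.array(s["ee_pos"]),rot(s["tool_rot"])
E
python3 - <<'E'
from h import *
s=read_state();print(s)
for n in("scene","side"):
    c=camera(n);save(c,n+"0");P=cloud(c);np.savez(n+"0.npz",P=P,px=c["pixels"]);print(n,c["position"],c["orientation"])
    for t in ["cradle","pack_center","weight_center","pan","jar_center","pipe_center","fitting_center"]:
        for d in silhouettes(n,t)[:4]:
            m=d["mask"]&(c["z_map"]>0);q=P[m]
            if len(q): print(t,round(d["conf"],2),d["bbox"],m.sum(),np.median(q,0).round(),np.percentile(q,2,0).round(),np.percentile(q,98,0).round())
E
```

```text
pics
{'time_s': 0.0, 'joint_positions': array([-1.18800823e+00,  3.20290229e-01,  1.56569679e+00,  7.46103063e-06,
        1.25738255e+00, -2.00479077e-02]), 'joint_velocities': array([ 0.00050654,  0.00079905,  0.00054271, -0.00086646, -0.00042325,
        0.00204331]), 'joint_torque': array([-2.22363247e-03, -4.15529037e+01, -2.34164178e+01, -2.16056719e-04,
        8.09187361e-03, -6.86967539e-06]), 'ee_pos': array([ 225.32815407, -528.82214383,  403.87604336]), 'tool_rot': array([-8.74527142e-04,  9.79783724e-01,  2.00057656e-01, -1.56768531e-04]), 'wrist_force': array([ 0.24942949, -0.10753551, -0.48265716]), 'torque': array([-0.02278714,  0.00231418,  0.02831176]), 'grip_force': 0.0, 'grip_width': 0.9978550610148077}
scene [1152.78241796   14.63883088  935.70741752] [-0.22645018  0.66682323  0.67293577 -0.22632841]
cradle 0.85 [329.8, 222.3, 420.1, 281.2] 1278 [597. 270.  42.] [504. 132.   0.] [629. 313.  63.]
pack_center 0.71 [335.4, 224.9, 401.3, 272.8] 1187 [566. 207.  56.] [520. 146.  36.] [614. 274.  90.]
pack_center 0.26 [65.0, 154.7, 240.1, 305.4] 19286 [ 587. -246.  113
[... 1280 characters left out ...]
2 [261.6, 295.7, 291.5, 337.1] 919 [474. 263.  51.] [455. 234.   3.] [500. 275.  63.]
weight_center 0.75 [220.5, 267.2, 244.0, 301.3] 529 [564. 255.  95.] [552. 236.  59.] [583. 263. 118.]
weight_center 0.71 [202.5, 353.9, 220.0, 372.8] 262 [552. 376.  28.] [544. 363.   1.] [565. 382.  41.]
pan 0.66 [247.1, 111.6, 404.0, 228.3] 11493 [ 493. -149.   96.] [ 352. -373.   19.] [678. -82. 116.]
pipe_center 0.63 [192.4, 217.4, 225.2, 286.8] 1766 [643. 194.  97.] [621. 147.   9.] [676. 204. 139.]
pipe_center 0.54 [206.9, 265.0, 275.0, 320.8] 1492 [549. 222.  54.] [516. 155.  35.] [607. 280.  88.]
fitting_center 0.76 [262.9, 295.2, 290.1, 336.4] 963 [474. 262.  52.] [455. 230.   1.] [500. 275.  63.]
```

Run:
```python
from h import *
a=[];
for n in("scene0","side0"):
    im=cv2.imread(f"pics/{n}.png"); cr=im[190:320,300:460] if n[1]=='c' else im[210:380,180:300]
    a.append(cv2.resize(cr,(400,int(400*cr.shape[0]/cr.shape[1])),interpolation=2))
    P=np.load(n+".npz")["P"].reshape(-1,3)
    g=P[(abs(P[:,0]-570)<150)&(abs(P[:,1]-220)<130)]
    def sel(lo,hi,name,c=None,r=1e9):
        q=g[(g[:,2]>lo)&(g[:,2]<hi)]
        if c: q=q[np.hypot(*(q[:,:2]-c).T)<r]
        if len(q)<4: print(name,len(q));return
        rc=cv2.minAreaRect(q[:,:2].astype(np.float32)); print(n,name,len(q),np.round(rc[0],1),np.round(rc[1],1),round(rc[2],1),"z",np.median(q[:,2]).round(1))
    sel(52,59,"packtop",(565,210),75)
    sel(86,95,"rib",(560,205),35)
    sel(108,125,"knob",(570,245),40)
    sel(65,98,"wbody",(570,245),40)
    sel(43,48,"lip",(565,215),95)
    sel(50,61,"termtop",(610,300),60)
    sel(136,145,"pipetop"); sel(58,66,"fit",(480,250),40)
    sel(1,500,'all')
h=max(i.shape[0] for i in a); a=[np.pad(i,((0,h-i.shape[0]),(0,0),(0,0))) for i in a]
cv2.imwrite("pics/c0.png",np.hstack(a))
```

```text
scene0 packtop 752 [550.3 229.2] [123. 107.] 68.2 z 56.0
scene0 rib 135 [563.8 210.1] [44.2 35.2] 14.7 z 88.8
scene0 knob 95 [570.5 244.9] [20.8 20.7] 5.1 z 116.8
scene0 wbody 242 [573.2 230.3] [57.5 42.4] 60.0 z 87.2
scene0 lip 401 [551.8 222.7] [168.3 122.6] 69.5 z 45.0
scene0 termtop 465 [588.5 276.9] [60.4 71.7] 68.0 z 57.4
scene0 pipetop 231 [651.4 172.5] [57.5 60.2] 84.0 z 139.3
scene0 fit 285 [479.6 249.4] [45.4 46.2] 84.3 z 61.9
scene0 all 7773 [570. 220.] [299.8 259.9] 0.0 z 42.8
side0 packtop 883 [585.4 215.1] [123.7 108.7] 68.5 z 54.7
side0 rib 114 [561.9 211.2] [12.3 48.7] 68.0 z 87.7
side0 knob 106 [568.7 246.2] [18.4 21.1] 21.6 z 116.0
side0 wbody 416 [563.2 235.6] [57.7 45.7] 85.6 z 83.9
side0 lip 456 [566.7 203.1] [161.8 143.9] 51.1 z 44.4
side0 termtop 754 [587.1 278.5] [60.1 70.5] 66.8 z 57.1
side0 pipetop 178 [650.9 173.5] [58.5 60.5] 14.1 z 138.4
side0 fit 420 [478.2 250.4] [47.4 46.4] 87.1 z 60.6
side0 all 7787 [570.1 220.2] [299.7 259.4] 0.0 z 53.2
```

View pics/scene0.png

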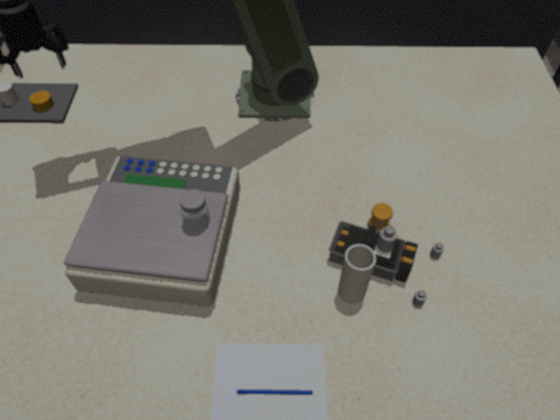

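View pics/c0.png

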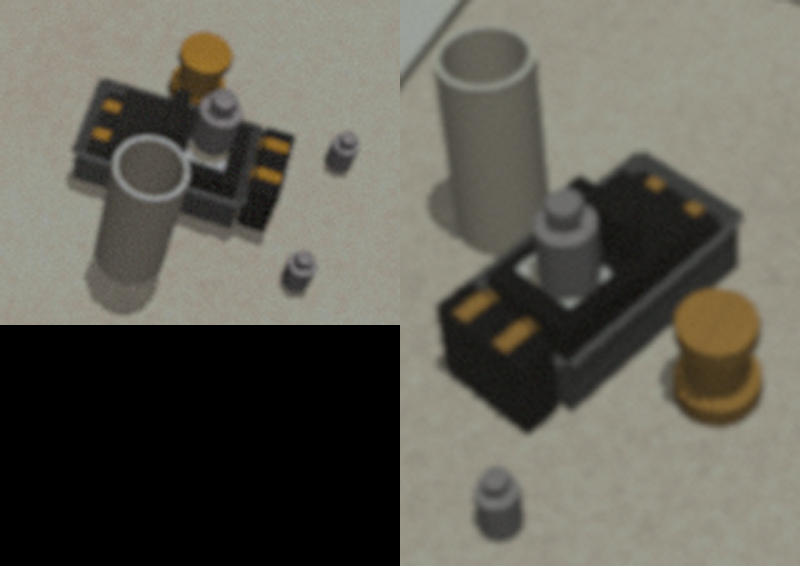

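The pictures show the cradle at about (330–420, 222–281) px in the scene view, its terminal block at the right. The large weight is on the pack at (388, 240), the pipe is in front at (355, 272) and the fitting behind at (381, 215). Two small look-alike weights stand at the right. Measured sizes and heights match the given ones.

Call:
carry_out([
  [36,-33.5,0,0,0,0],
  [36,-33.5,0,0,0,0],
  [36,-33.5,0,0,0,0],
  [36,-33.5,0,0,0,0],
  [36,-33.5,0,0,0,0],
  [36,-33.5,0,0,0,0],
  [36,-33.5,0,0,0,0],
  [36,-33.5,0,0,0,0],
], fingers=75, squeeze=50)

```text
time_s: 1.6
ee_pos: [385.6, -167.6, 405.1]
tool_rot: [0.0, 0.98, 0.2, 0.0]
wrist_force: [0.7, -0.9, 0.7]
grip_width: 0.749
grip_force: 0.0
```

Call:
carry_out([
  [36,-33.5,0,0,0,0],
  [36,-33.5,0,0,0,0],
  [36,-33.5,0,0,0,0],
  [36,-33.5,0,0,0,0],
  [36,-33.5,0,0,0,0],
  [36,-33.5,0,0,0,0],
  [36,-33.5,0,0,0,0],
  [36,-33.5,0,0,0,0],
])

```text
time_s: 2.4
ee_pos: [545.6, 192.0, 404.8]
tool_rot: [0.0, 0.98, 0.2, 0.0]
wrist_force: [0.7, -0.3, 0.1]
grip_width: 0.756
grip_force: 0.0
```

Call:
carry_out([
  [0,0,0,0,0,-8],
  [0,0,0,0,0,-8],
  [0,0,0,0,0,-8],
  [0,0,0,0,0,-8],
  [0,0,0,0,0,-8],
  [0,0,0,0,0,-5],
  [0,0,0,0,0,0],
])

```text
time_s: 3.1
ee_pos: [545.2, 189.9, 404.7]
tool_rot: [0.0, 0.829, 0.56, -0.0]
wrist_force: [0.1, -0.1, 0.8]
grip_width: 0.755
grip_force: 0.0
```

```bash
cat >> h.py <<'E'
def goal(x,y,z,yaw):  # yaw of tool y axis, deg; translation in current tool axes, then turn
    p,r=axes(); Y=r.as_matrix()[:,1]; cy=np.degrees(np.arctan2(Y[1],Y[0])); d=(yaw-cy+180)%360-180
    tz=np.array([0,0,-1.]); c,s=np.cos(np.radians(yaw)),np.sin(np.radians(yaw))
    Rt=R.from_matrix(np.c_[np.cross([c,s,0],tz),[c,s,0],tz])
    print("pos",p.round(1),"yaw",cy.round(2),"tilt",np.degrees(np.arccos(-r.as_matrix()[2,2])).round(2),"shift",r.inv().apply(np.array([x,y,z])-p).round(1),"turn",np.degrees((r.inv()*Rt).as_rotvec()).round(2))
def rect(q,name):
    if len(q)<4: print(name,len(q));return
    rc=cv2.minAreaRect(q[:,:2].astype(np.float32)); print(name,len(q),np.round(rc[0],1),np.round(rc[1],1),round(rc[2],1),"z",np.median(q[:,2]).round(1))
E
python3 - <<'E'
from h import *
s=read_state();print(s["time_s"],s["joint_positions"].round(2),s["grip_width"])
goal(569.6,245.5,235,-22)
c=camera("wrist");save(c,"w1");P=cloud(c).reshape(-1,3)
def sel(lo,hi,n,cc,r): rect(P[(P[:,2]>lo)&(P[:,2]<hi)&(np.hypot(*(P[:,:2]-cc).T)<r)],n)
sel(112,122,"knob",(570,245),30);sel(97,105,"body",(570,245),30);sel(86,94,"rib",(562,210),40);sel(136,145,"pipe",(651,173),50)
sel(42,49,"lip",(565,210),110);sel(58,66,"fit",(480,250),40)
P=np.load("scene0.npz")["P"].reshape(-1,3)
sel(112,117.5,"pan",(587,-245),250);sel(160,200,"jar",(557,-151),50)
E
```

```text
3.1 [ 0.32  0.32  1.56 -0.    1.26  0.7 ] 0.7546157469899821
pos [545.2 189.9 404.7] yaw -21.93 tilt 0.01 shift [ 60.7   1.9 169.7] turn [0.   0.   0.07]
knob 657 [569.9 244.9] [20.9 21. ] 24.2 z 117.4
body 942 [570.2 244.7] [34.9 34.9] 67.1 z 100.7
rib 898 [562.9 210.8] [13.9 49.1] 68.5 z 88.4
pipe 1730 [651.4 173.3] [58.8 59.4] 12.1 z 139.3
lip 3434 [575.9 205.3] [154.2 189.5] 69.2 z 44.4
fit 2062 [479.4 250.2] [46.9 46.8] 80.9 z 61.6
pan 10149 [ 565.7 -251.4] [288.4 220.8] 83.0 z 114.8
jar 654 [ 553.2 -154.9] [51.  52.4] 64.5 z 188.6
```

Call:
carry_out([
  [30,1.2,20,0,0,0],
  [30.3,1.3,20,0,0,0],
  [0,0,40,0,0,0],
  [0,0,40,0,0,0],
  [0,0,25,0,0,0],
  [0,0,12,0,0,0],
  [0,0,8,0,0,0],
  [0,0,0,0,0,0],
])

```text
time_s: 3.95
ee_pos: [570.2, 244.9, 239.6]
tool_rot: [0.0, 0.829, 0.559, -0.0]
wrist_force: [0.5, -0.8, 0.0]
grip_width: 0.748
grip_force: 0.0
```

Call:
carry_out([
  [0,0,0,0,0,0],
  [0,0,0,0,0,0],
  [0,0,0,0,0,0],
  [0,0,0,0,0,0],
  [0,0,0,0,0,0],
  [0,0,0,0,0,0],
], fingers=0, squeeze=50)

```text
time_s: 4.55
ee_pos: [570.4, 245.1, 241.5]
tool_rot: [0.0, 0.829, 0.56, 0.001]
wrist_force: [-0.9, 1.1, 5.8]
grip_width: 0.409
grip_force: 50.5
```

Call:
carry_out([
  [0,0,-8,0,0,0],
  [0,0,-20,0,0,0],
  [0,0,-35,0,0,0],
  [0,0,-40,0,0,0],
  [0,0,-40,0,0,0],
  [0,0,-25,0,0,0],
  [0,0,-12,0,0,0],
  [0,0,0,0,0,0],
])

```text
time_s: 5.35
ee_pos: [570.0, 244.8, 420.8]
tool_rot: [0.0, 0.829, 0.56, 0.001]
wrist_force: [1.1, -0.2, -4.3]
grip_width: 0.409
grip_force: 50.4
```

Call:
carry_out([
  [-15,6,0,0,0,0],
  [-30,12.5,0,0,0,0],
  [-42,17.5,0,0,0,0],
  [-42,17.5,0,0,0,0],
  [-42,17.5,0,0,0,0],
  [-42,17.5,0,0,0,0],
  [-42,17.5,0,0,0,0],
  [-42,17.5,0,0,0,0],
])

```text
time_s: 6.15
ee_pos: [572.7, -79.2, 417.2]
tool_rot: [-0.001, 0.829, 0.56, -0.002]
wrist_force: [0.5, -0.8, -4.7]
grip_width: 0.409
grip_force: 50.4
```

Call:
carry_out([
  [-42,17.5,0,0,0,0],
  [-42,17.5,0,0,0,0],
  [-42,17.5,0,0,0,0],
  [-30,12.5,0,0,0,0],
  [-16,6.5,0,0,0,0],
  [0,0,0,0,0,0],
  [0,0,0,0,0,0],
])

```text
time_s: 6.85
ee_pos: [575.5, -262.7, 418.2]
tool_rot: [-0.002, 0.829, 0.56, -0.0]
wrist_force: [-0.4, 1.0, -4.9]
grip_width: 0.41
grip_force: 50.5
```

Run:
```python
from h import *
goal(575,-265,300,-22)
s=read_state();print(s["grip_width"],s["joint_positions"].round(2))
c=camera("side");save(c,"s2");P=cloud(c)
c2=camera("scene");P2=cloud(c2);im=np.hstack([c["pixels"],c2["pixels"]]);cv2.imwrite("pics/2.png",cv2.resize(im,(800,300))[:,:,::-1])
p=axes()[0]
for Q in(P.reshape(-1,3),P2.reshape(-1,3)):
    m=(np.hypot(*(Q[:,:2]-p[:2]).T)<25)&(Q[:,2]<p[2]-165)&(Q[:,2]>150); print(m.sum(),Q[m][:,2].min() if m.any() else 0, np.percentile(Q[m][:,2],3) if m.any() else 0)
```

```text
pos [ 575.5 -262.7  418.2] yaw -21.95 tilt 0.2 shift [ -2.4   0.8 118.2] turn [-0.19 -0.06  0.05]
0.41026916335090763 [-0.45  0.41  1.4   0.    1.34 -0.06]
122 231.74937795089352 232.7401646030852
116 233.2646647370982 234.11459499339418
```

View pics/2.png

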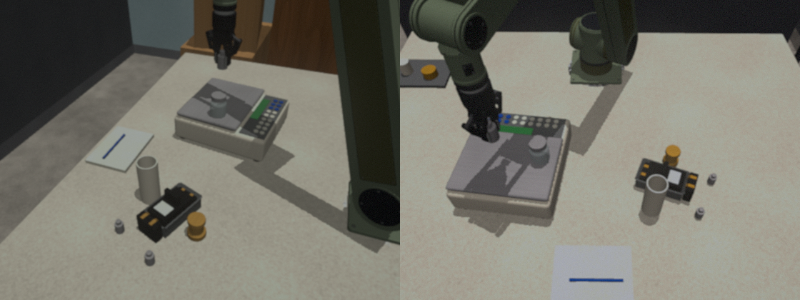

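The weight is held upright over the pan (scene half about (490, 130) px), clear of the jar at (537, 150). The pack is still in the cradle. The weight's bottom is about 118 mm above the pan, so I lower it.

Call:
carry_out([
  [0,0,10,0,0,0],
  [0,0,25,0,0,0],
  [0,0,30,0,0,0],
  [0,0,25,0,0,0],
  [0,0,15,0,0,0],
  [0,0,6,0,0,0],
  [0,0,2,0,0,0],
  [0,0,0,0,0,0],
])

```text
time_s: 7.75
ee_pos: [576.1, -262.6, 307.2]
tool_rot: [0.0, 0.828, 0.56, 0.0]
wrist_force: [0.3, 0.1, -3.6]
grip_width: 0.409
grip_force: 50.6
```

Call:
carry_out([
  [0,0,1,0,0,0],
  [0,0,1,0,0,0],
  [0,0,1,0,0,0],
  [0,0,0,0,0,0],
])

```text
time_s: 8.15
ee_pos: [575.8, -263.0, 303.8]
tool_rot: [0.0, 0.829, 0.56, 0.0]
wrist_force: [0.5, -0.5, -4.7]
grip_width: 0.403
grip_force: 50.6
```

Call:
carry_out([
  [0,0,1,0,0,0],
  [0,0,1,0,0,0],
  [0,0,0,0,0,0],
])

```text
time_s: 8.45
ee_pos: [575.8, -263.0, 301.5]
tool_rot: [-0.0, 0.829, 0.56, -0.0]
wrist_force: [-0.1, 0.1, -4.7]
grip_width: 0.405
grip_force: 50.6
```

Call:
carry_out([
  [0,0,1,0,0,0],
  [0,0,0,0,0,0],
])

```text
time_s: 8.65
ee_pos: [575.8, -263.0, 300.6]
tool_rot: [0.0, 0.829, 0.56, -0.0]
wrist_force: [0.3, -0.8, -4.3]
grip_width: 0.411
grip_force: 50.6
```

Call:
carry_out([
  [0,0,1,0,0,0],
  [0,0,0,0,0,0],
])

```text
time_s: 8.85
ee_pos: [575.8, -263.0, 300.5]
tool_rot: [0.0, 0.829, 0.56, 0.0]
wrist_force: [-1.8, 0.2, 2.0]
grip_width: 0.407
grip_force: 51.0
```

Call:
carry_out([
  [0,0,0,0,0,0],
  [0,0,0,0,0,0],
  [0,0,0,0,0,0],
  [0,0,0,0,0,0],
  [0,0,-10,0,0,0],
  [0,0,-25,0,0,0],
  [0,0,-40,0,0,0],
  [0,0,-40,0,0,0],
], fingers=75)

```text
time_s: 9.65
ee_pos: [575.7, -262.9, 416.3]
tool_rot: [-0.0, 0.829, 0.56, -0.0]
wrist_force: [0.9, -0.1, 0.6]
grip_width: 0.748
grip_force: 0.0
```

Call:
carry_out([
  [40,-16.6,0,0,0,0],
  [45,-18.6,0,0,0,0],
  [45,-18.6,0,0,0,0],
  [45,-18.6,0,0,0,0],
  [45,-18.6,0,0,0,0],
  [45,-18.6,0,0,0,0],
  [45,-18.6,0,0,0,0],
  [45,-18.6,0,0,0,0],
])

```text
time_s: 10.45
ee_pos: [571.8, 123.1, 415.8]
tool_rot: [0.0, 0.829, 0.56, 0.001]
wrist_force: [0.2, -0.6, 0.5]
grip_width: 0.746
grip_force: 0.0
```

Call:
carry_out([
  [40,-16.6,0,0,0,0],
  [20,-8,0,0,0,-8],
  [0,0,0,0,0,-8],
  [0,0,0,0,0,-8],
  [0,0,0,0,0,-8],
  [0,0,0,0,0,-8],
  [0,0,0,0,0,-8],
  [0,0,0,0,0,-8],
])

```text
time_s: 11.25
ee_pos: [571.7, 186.0, 415.6]
tool_rot: [0.0, 0.466, 0.885, 0.0]
wrist_force: [-0.8, -0.3, 0.2]
grip_width: 0.749
grip_force: 0.0
```

Call:
carry_out([
  [0,0,0,0,0,-8],
  [0,0,0,0,0,-8],
  [0,0,0,0,0,-8],
  [0,0,0,0,0,-8],
  [0,0,0,0,0,-2],
  [0,0,0,0,0,0],
  [0,0,0,0,0,0],
])

```text
time_s: 11.95
ee_pos: [571.7, 186.0, 415.2]
tool_rot: [0.0, 0.191, 0.982, 0.0]
wrist_force: [0.4, 0.5, 0.4]
grip_width: 0.751
grip_force: 0.0
```

Run:
```python
from h import *
s=read_state();print(s["time_s"],s["joint_positions"].round(2),s["grip_width"])
goal(562.7,210.7,400,68)
c=camera("scene");P=cloud(c).reshape(-1,3)
def sel(lo,hi,n,cc,r): rect(P[(P[:,2]>lo)&(P[:,2]<hi)&(np.hypot(*(P[:,:2]-cc).T)<r)],n)
sel(120,185,"weight",(576,-263),40);sel(172,182,"knob",(576,-263),40);sel(160,200,"jar",(557,-151),50)
c=camera("wrist");save(c,"w3");P=cloud(c).reshape(-1,3);np.save("w3.npy",P)
sel(86,94,"rib",(562,210),40);sel(54,58.5,"packtop",(562,210),55)
sel(42,49,"lip",(565,210),110)
```

```text
11.95 [ 0.3   0.35  1.48 -0.    1.3  -0.89] 0.7508786240534211
pos [571.7 186.  415.2] yaw 68.03 tilt 0.04 shift [17.6 19.5 15.2] turn [0.02 0.04 0.03]
weight 440 [ 578.6 -261.5] [32.1 35.1] 32.0 z 158.2
knob 86 [ 576.8 -263. ] [20.4 20. ] 77.0 z 176.0
jar 644 [ 553.4 -154.6] [50.9 52.1] 55.1 z 188.7
rib 818 [563.6 210.5] [13.7 49.9] 69.0 z 88.4
packtop 5532 [564.5 212.8] [102.6  65.4] 69.1 z 55.8
lip 3535 [586.4 210. ] [169.7 132.5] 69.2 z 44.3
```

View pics/w3.png

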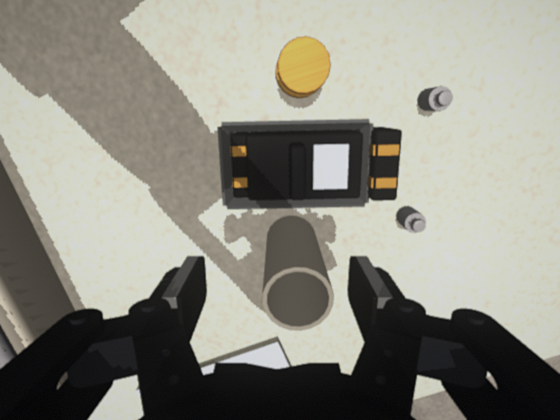

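The wrist view shows the bare pack in the cradle, with the rib at (297, 170) px, the terminal block right at (385, 163), the fitting at (303, 67) and the pipe top at (298, 297). The weight stands on the pan. Next I measure the cradle outline more finely.

```bash
cat >> h.py <<'E'
def frame(P,c,yaw):
    a=np.radians(yaw);d=P[:,:2]-c
    return np.c_[d[:,0]*np.cos(a)+d[:,1]*np.sin(a),-d[:,0]*np.sin(a)+d[:,1]*np.cos(a),P[:,2]]
E
python3 - <<'E'
from h import *
P=np.load("w3.npy")
for yaw in (68.5,69,69.5):
  f=frame(P,(563.3,210.6),yaw)
  def ext(name,lo,hi,bx,by):
    m=(f[:,2]>lo)&(f[:,2]<hi)&(abs(f[:,0])<bx)&(abs(f[:,1])<by);q=f[m]
    print(yaw,name,m.sum(),np.percentile(q,[.5,99.5],0).round(1)[:,:2].tolist())
  ext("lip",43,48,85,55);ext("top",54,58.5,64,40);ext("rib",85,94,15,35)
f=frame(P,(563.3,210.6),69)
# lip long side outer-edge direction: outermost points per x-bin
m=(f[:,2]>43)&(f[:,2]<48)&(abs(f[:,0])<70)&(abs(f[:,1])<55)
for s in(1,-1):
    e=[];
    for x in range(-65,66,5):
        k=m&(abs(f[:,0]-x)<2.5)&(s*f[:,1]>30)
        if k.sum()>5:e.append((x,s*np.percentile(s*f[k,1],97)))
    e=np.array(e);print(s,np.polyfit(e[:,0],e[:,1],1),np.median(e[:,1]))
# terminal block
k=(f[:,2]>50)&(f[:,2]<63)&(f[:,0]>72)&(f[:,0]<110)&(abs(f[:,1])<45);print("term",np.percentile(f[k],[1,99],0).round(1))
E
```

```text
68.5 lip 2901 [[-77.0, -45.7], [75.7, 44.6]]
68.5 top 6391 [[-48.0, -32.1], [63.3, 31.9]]
68.5 rib 858 [[-6.8, -25.3], [7.0, 24.5]]
69 lip 2901 [[-76.9, -45.4], [75.8, 44.4]]
69 top 6395 [[-47.9, -32.3], [63.3, 31.8]]
69 rib 858 [[-6.8, -25.3], [6.8, 24.5]]
69.5 lip 2901 [[-76.9, -45.5], [75.9, 44.5]]
69.5 top 6396 [[-48.0, -32.5], [63.4, 31.8]]
69.5 rib 858 [[-7.0, -25.3], [6.8, 24.5]]
1 [3.45551718e-03 4.40093336e+01] 43.970026139242
-1 [ 1.87736943e-03 -4.50181754e+01] -45.024828010180585
term [[ 73.6 -33.9  50.9]
 [ 99.9  34.3  62.5]]
```

Call:
carry_out([
  [8.3,9.7,10,0,0,0],
  [8.3,9.7,20,0,0,-1],
  [0,0,40,0,0,0],
  [0,0,40,0,0,0],
  [0,0,35,0,0,0],
  [0,0,20,0,0,0],
  [0,0,10,0,0,0],
  [0,0,5,0,0,0],
], fingers=60)

```text
time_s: 12.85
ee_pos: [563.3, 210.7, 233.6]
tool_rot: [-0.001, 0.181, 0.983, -0.0]
wrist_force: [-0.3, 0.2, 1.0]
grip_width: 0.603
grip_force: 0.0
```

Call:
carry_out([
  [0,0,0,0,0,0],
  [0,0,0,0,0,0],
])

```text
time_s: 13.05
ee_pos: [564.0, 210.5, 235.8]
tool_rot: [0.001, 0.182, 0.983, 0.001]
wrist_force: [-0.4, -0.1, 0.6]
grip_width: 0.606
grip_force: 0.0
```

Call:
carry_out([
  [0,0,2,0,0,0],
  [0,0,0,0,0,0],
  [0,0,0,0,0,0],
  [0,0,0,0,0,0],
  [0,0,0,0,0,0],
  [0,0,0,0,0,0],
  [0,0,0,0,0,0],
], fingers=0, squeeze=100)

```text
time_s: 13.75
ee_pos: [563.7, 210.1, 233.5]
tool_rot: [0.0, 0.182, 0.983, 0.0]
wrist_force: [-2.5, -0.9, 5.3]
grip_width: 0.145
grip_force: 98.7
```

Call:
carry_out([
  [0,0,-5,0,0,0],
  [0,0,-10,0,0,0],
  [0,0,-10,0,0,0],
  [0,0,-15,0,0,0],
  [0,0,-20,0,0,0],
  [0,0,0,0,0,0],
])

```text
time_s: 14.35
ee_pos: [564.5, 210.6, 295.8]
tool_rot: [0.003, 0.182, 0.983, 0.002]
wrist_force: [1.5, -0.7, -4.1]
grip_width: 0.146
grip_force: 97.6
```

Call:
carry_out([
  [0,0,-20,0,0,0],
  [0,0,-30,0,0,0],
  [0,0,-30,0,0,0],
  [0,0,-20,0,0,0],
  [0,0,-10,0,0,0],
  [0,0,0,0,0,0],
  [0,0,0,0,0,3],
  [0,0,0,0,0,7],
])

```text
time_s: 15.15
ee_pos: [563.3, 210.1, 400.5]
tool_rot: [-0.002, 0.268, 0.963, -0.001]
wrist_force: [-0.4, -0.4, -4.0]
grip_width: 0.147
grip_force: 98.2
```

Call:
carry_out([
  [0,0,0,0,0,8],
  [0,0,0,0,0,8],
  [0,0,0,0,0,8],
  [0,0,0,0,0,8],
  [0,0,0,0,0,8],
  [0,0,0,0,0,8],
  [0,0,0,0,0,8],
  [0,0,0,0,0,8],
])

```text
time_s: 15.95
ee_pos: [563.3, 210.1, 400.2]
tool_rot: [-0.001, 0.739, 0.674, -0.002]
wrist_force: [-0.8, 0.4, -4.1]
grip_width: 0.146
grip_force: 98.1
```

Call:
carry_out([
  [0,0,0,0,0,8],
  [0,0,0,0,0,8],
  [0,0,0,0,0,8],
  [0,0,0,0,0,8],
  [0,0,0,0,0,8],
  [0,0,0,0,0,8],
  [0,0,0,0,0,8],
  [0,0,0,0,0,8],
])

```text
time_s: 16.75
ee_pos: [563.3, 210.1, 400.2]
tool_rot: [0.0, 0.984, 0.18, -0.002]
wrist_force: [0.4, 0.3, -3.6]
grip_width: 0.144
grip_force: 98.1
```

Call:
carry_out([
  [0,0,0,0,0,8],
  [0,0,0,0,0,8],
  [0,0,0,0,0,8],
  [0,0,0,0,0,8],
  [0,0,0,0,0,6],
  [0,0,0,0,0,4],
  [0,0,0,0,0,0],
  [0,0,0,0,0,0],
])

```text
time_s: 17.55
ee_pos: [563.5, 210.1, 401.1]
tool_rot: [0.001, 0.984, -0.181, -0.001]
wrist_force: [0.3, -1.1, -4.2]
grip_width: 0.149
grip_force: 98.1
```

Run:
```python
from h import *
s=read_state();print(s["time_s"],s["joint_positions"].round(3),s["grip_width"])
goal(563.4,210,300,-111)
ims=[]
z0=s["ee_pos"][2]-233.5
for n in("side","scene","wrist"):
    c=camera(n);ims.append(c["pixels"]);P=cloud(c).reshape(-1,3)
    f=frame(P,s["ee_pos"][:2],69)
    for nm,lo,hi in(("step",39,48),("top",52,60)):
        m=(f[:,2]>z0+lo)&(f[:,2]<z0+hi)&(abs(f[:,0])<75)&(abs(f[:,1])<45);q=f[m]
        if m.sum()>20: print(n,nm,m.sum(),np.percentile(q,[1,99],0).round(1).tolist())
        if nm=="top" and m.sum()>50:
            A=np.c_[q[:,:2],np.ones(len(q))];print("slope",np.linalg.lstsq(A,q[:,2],rcond=None)[0].round(4)); rect(P[m],"")
im=np.hstack(ims[:2]);cv2.imwrite("pics/4.png",cv2.resize(im,(800,300))[:,:,::-1]);cv2.imwrite("pics/w4.png",ims[2][:,:,::-1])
```

```text
17.55 [ 0.338  0.364  1.507 -0.     1.274  2.272] 0.1493901763908313
pos [563.5 210.1 401.1] yaw -110.84 tilt 0.16 shift [  0.2  -0.  101.1] turn [0.1  0.12 0.16]
side step 533 [[-58.5, -30.5, 206.8], [65.6, 34.3, 215.4]]
side top 1178 [[-62.8, -30.6, 219.9], [48.9, 33.4, 226.1]]
slope [-3.800000e-03 -2.700000e-03  2.224533e+02]
 1178 [560.  203.5] [115.3  67.1] 69.3 z 222.4
scene step 429 [[-61.0, -34.9, 206.9], [65.2, 30.3, 215.5]]
scene top 1307 [[-63.3, -34.3, 220.3], [48.5, 30.6, 226.9]]
slope [-4.200000e-03  9.500000e-03  2.239599e+02]
 1307 [562.1 202.5] [113.9  68.3] 69.1 z 224.0
wrist step 3614 [[-57.5, -34.0, 206.9], [66.0, 24.8, 215.3]]
wrist top 19334 [[-62.0, -33.7, 220.9], [48.4, 19.7, 225.6]]
slope [-3.800000e-03  1.600000e-02  2.241474e+02]
 19334 [566.1 202. ] [113.9  58. ] 68.7 z 224.1
```

View pics/4.png

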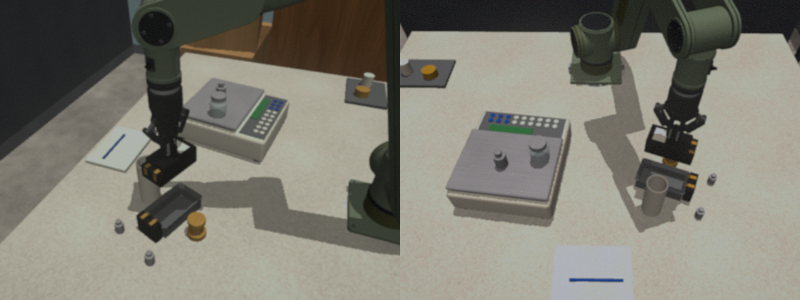

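View pics/w4.png

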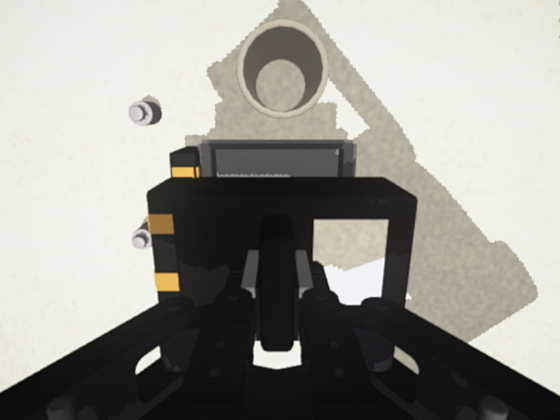

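The pack is turned and level, with its contact end on the terminal side. Its yaw (69.1°) and centre match the cradle within about 1 mm. The weight and jar stand on the pan. Now I descend.

Call:
carry_out([
  [0,0,10,0,0,0],
  [0,0,20,0,0,0],
  [0,0,25,0,0,0],
  [0,0,25,0,0,0],
  [0,0,20,0,0,0],
  [0,0,10,0,0,0],
  [0,0,5,0,0,0],
  [0,0,0,0,0,0],
])

```text
time_s: 18.5
ee_pos: [563.7, 210.2, 287.4]
tool_rot: [0.0, 0.983, -0.182, -0.0]
wrist_force: [-1.5, -0.1, -4.6]
grip_width: 0.147
grip_force: 97.8
```

Call:
carry_out([
  [0,0,4,0,0,0],
  [0,0,4,0,0,0],
  [0,0,4,0,0,0],
  [0,0,4,0,0,0],
  [0,0,0,0,0,0],
])

```text
time_s: 19.0
ee_pos: [563.4, 210.1, 271.0]
tool_rot: [0.0, 0.983, -0.182, -0.001]
wrist_force: [-0.2, -0.3, -4.6]
grip_width: 0.147
grip_force: 98.0
```

Call:
carry_out([
  [0,0,2,0,0,0],
  [0,0,2,0,0,0],
  [0,0,2,0,0,0],
  [0,0,0,0,0,0],
])

```text
time_s: 19.4
ee_pos: [563.5, 210.2, 265.3]
tool_rot: [0.0, 0.983, -0.182, -0.0]
wrist_force: [0.4, -0.2, -4.4]
grip_width: 0.149
grip_force: 98.0
```

Call:
carry_out([
  [0,0,2,0,0,0],
  [0,0,2,0,0,0],
  [0,0,2,0,0,0],
  [0,0,0,0,0,0],
])

```text
time_s: 19.8
ee_pos: [563.5, 210.2, 259.3]
tool_rot: [0.0, 0.983, -0.182, -0.0]
wrist_force: [0.0, 0.3, -4.2]
grip_width: 0.146
grip_force: 98.2
```

Call:
carry_out([
  [0,0,2,0,0,0],
  [0,0,2,0,0,0],
  [0,0,0,0,0,0],
])

```text
time_s: 20.1
ee_pos: [563.5, 210.1, 255.3]
tool_rot: [0.0, 0.983, -0.182, -0.0]
wrist_force: [0.5, -0.1, -4.7]
grip_width: 0.142
grip_force: 98.2
```

Inside the well with no side contact; continuing.

Call:
carry_out([
  [0,0,3,0,0,0],
  [0,0,3,0,0,0],
  [0,0,3,0,0,0],
  [0,0,3,0,0,0],
  [0,0,0,0,0,0],
])

```text
time_s: 20.6
ee_pos: [563.5, 210.1, 243.1]
tool_rot: [0.0, 0.983, -0.182, -0.0]
wrist_force: [-0.2, -0.3, -4.1]
grip_width: 0.147
grip_force: 98.2
```

Call:
carry_out([
  [0,0,2,0,0,0],
  [0,0,2,0,0,0],
  [0,0,2,0,0,0],
  [0,0,0,0,0,0],
])

```text
time_s: 21.0
ee_pos: [563.6, 210.1, 237.4]
tool_rot: [0.0, 0.983, -0.182, -0.0]
wrist_force: [0.9, 0.3, -4.7]
grip_width: 0.145
grip_force: 98.2
```

Call:
carry_out([
  [0,0,1,0,0,0],
  [0,0,1,0,0,0],
  [0,0,1,0,0,0],
  [0,0,0,0,0,0],
])

```text
time_s: 21.4
ee_pos: [563.6, 210.2, 234.5]
tool_rot: [0.0, 0.983, -0.182, 0.0]
wrist_force: [-0.8, 0.8, -3.3]
grip_width: 0.143
grip_force: 98.2
```

Call:
carry_out([
  [0,0,1,0,0,0],
  [0,0,0.5,0,0,0],
  [0,0,0,0,0,0],
])

```text
time_s: 21.7
ee_pos: [563.6, 210.3, 233.5]
tool_rot: [-0.0, 0.983, -0.182, 0.0]
wrist_force: [-1.5, 0.0, -1.8]
grip_width: 0.145
grip_force: 98.6
```

Call:
carry_out([
  [0,0,0,0,0,0],
  [0,0,0,0,0,0],
  [0,0,0,0,0,0],
  [0,0,0,0,0,0],
  [0,0,0,0,0,0],
  [0,0,-10,0,0,0],
  [0,0,-25,0,0,0],
  [0,0,-40,0,0,0],
], fingers=60)

```text
time_s: 22.5
ee_pos: [563.0, 210.0, 307.4]
tool_rot: [0.001, 0.983, -0.182, -0.002]
wrist_force: [0.2, 0.5, 0.3]
grip_width: 0.6
grip_force: 0.0
```

Call:
carry_out([
  [0,0,-40,0,0,0],
  [0,0,-40,0,0,0],
  [-40,0,0,0,0,0],
  [-40,0,0,0,0,0],
  [0,0,0,0,0,0],
])

```text
time_s: 23.0
ee_pos: [485.2, 239.5, 389.5]
tool_rot: [-0.0, 0.984, -0.18, -0.001]
wrist_force: [1.1, 1.2, 0.1]
grip_width: 0.6
grip_force: 0.0
```

Run:
```python
from h import *
s=read_state();print(s["time_s"],s["ee_pos"].round(1),s["grip_force"])
ims=[]
for n in("side","scene","wrist"):
    c=camera(n);ims.append(c["pixels"]);P=cloud(c).reshape(-1,3)
    f=frame(P,(563.4,210),69)
    for nm,lo,hi,r in(("step",40,48.5,66),("top",52,60,66),("rib",85,95,20),("term",52,63,110)):
        m=(f[:,2]>lo)&(f[:,2]<hi)&(abs(f[:,0])<r)&(abs(f[:,1])<35);q=f[m]
        if nm=="term":q=q[q[:,0]>70]
        if len(q)>20: print(n,nm,len(q),np.percentile(q,[1,50,99],0).round(1).tolist())
        if nm=="top" and m.sum()>50:
            A=np.c_[q[:,:2],np.ones(len(q))];print("slope",np.linalg.lstsq(A,q[:,2],rcond=None)[0].round(4))
        if nm=="rib" and m.sum()>10: rect(P[m],"rib")
    for t,cc,lo,hi in(("knob",(576,-263),170,182),("jar",(553,-155),180,195),("pipe",(651,173),135,145),("fit",(479,250),57,66)):
        m=(P[:,2]>lo)&(P[:,2]<hi)&(np.hypot(*(P[:,:2]-cc).T)<42);rect(P[m],t)
im=np.hstack([cv2.resize(i,(400,300)) for i in (ims[0],ims[2])]);cv2.imwrite("pics/5.png",im[:,:,::-1])
```

```text
23.0 [485.2 239.5 389.5] 0.0
side step 397 [[-58.2, -31.5, 40.2], [52.4, 17.3, 43.2], [65.4, 33.7, 48.2]]
side top 1169 [[-61.6, -32.2, 52.2], [8.1, 5.5, 54.8], [49.5, 32.9, 58.1]]
slope [-3.00000e-03 -3.90000e-03  5.48227e+01]
side rib 136 [[-6.1, -22.9, 85.3], [1.9, 1.8, 87.2], [8.4, 25.2, 90.4]]
rib 136 [563.3 211.4] [15.3 50.3] 70.4 z 87.2
side term 452 [[74.4, -30.8, 52.5], [90.0, 3.0, 58.8], [101.5, 34.5, 62.2]]
knob 41 [ 574.  -262.3] [20.5 20.6] 6.5 z 174.6
jar 218 [ 547.6 -154.6] [39.5 52.1] 18.0 z 188.2
pipe 207 [650.4 174.8] [57.7 60.8] 48.0 z 138.0
fit 435 [478.1 251.6] [46.9 47.4] 29.9 z 60.5
scene step 226 [[-59.6, -34.6, 40.2], [56.2, -11.5, 44.3], [65.5, 30.1, 48.0]]
scene top 962 [[-62.8, -33.4, 52.4], [-13.2, 2.0, 56.0], [49.1, 31.1, 59.5]]
slope [-3.50000e-03  1.60000e-03  5.60643e+01]
scene rib 127 [[-5.7, -26.8, 85.5], [1.0, -3.2, 88.6], [7.5, 22.2, 92.1]]
rib 127 [565.6 210.5] [13.9 50.6] 69.2 z 88.6
scene term 336 [[74.6, -34.5, 52.8], [88.2, -3.9, 59.9], [101.2, 32.7, 62.8]]
knob 90 [ 577.2 -262.8] [19.9 20.5] 83.7 z 176.4
jar 456 [ 552.3 -154.7] [48.5 48.8] 79.8 z 189.5
pipe 239 [652.  172.5] [57.8 59. ] 85.0 z 139.3
fit 289 [480.2 250.5] [46.5 47.7] 36.0 z 61.8
wrist step 1162 [[51.9, -32.5, 41.8], [58.7, -2.0, 43.9], [65.7, 31.3, 46.2]]
wrist top 9243 [[-62.0, -33.5, 53.2], [-13.0, -2.4, 55.7], [49.0, 31.2, 57.6]]
slope [-3.10000e-03  3.40000e-03  5.56886e+01]
wrist rib 1211 [[-5.5, -25.2, 85.5], [1.4, -2.6, 88.4], [8.4, 23.4, 90.1]]
rib 1211 [564.8 211. ] [14.  49.1] 68.7 z 88.4
wrist term 2704 [[74.6, -32.8, 53.1], [87.2, -1.3, 59.7], [100.9, 34.4, 62.4]]
knob 0
jar 0
pipe 0
fit 2019 [479.4 250.8] [46.9 47.2] 22.0 z 61.6
```

View pics/5.png

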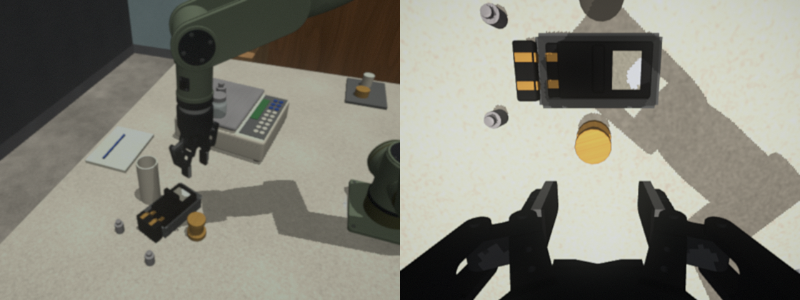

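The wrist view shows the pack seated, its brass contacts at (552, 70) px next to the terminal block at (525, 70). Its top is at the original seated height and level, and nothing else has moved.

```bash
python3 -c "
from station import *
print(finish_job())"
```

```text
the job is handed in; nothing more can be done
None
```

The job is handed in: the weight stands upright on the pan, and the pack is turned and seated level at its original height, contact end at the terminal block. The jar, pipe and fitting have not moved beyond measurement error. The hand-in call returned no verdict.

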